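Lever up a sagging balance table and shim it level

TASK

The front of the heavy stone plate under the laboratory balance has sagged. With the pry bar held over the steel fulcrum block, gently lever the plate's front edge up and leave the bar there so that it keeps the plate up; then slide the yellow shim fully home under the edge below the yellow mark, until its grip block meets the plate's front edge. Finally take hold of the bar again, ease the plate softly down onto the shim so that it stands level, draw the bar out and lay it flat on the open bench, clear of the balance table and the shim; lift the plate only with the bar, never with the gripper, and leave the other things where they are.

Things in the scene. Friction and masses are not known exactly. Their poses are not given: they have to be found in the camera images.
- frame: grey frame of the balance table, fixed. Origin on the bench right below the middle of the plate's front edge (plate level); x runs level from that edge back to the hinge (axis along y, 200 mm behind, 41 mm up), y left, z up. Two rests 21 mm high stand under the front corners, 125 mm left and right
- plate_front (a point): middle of the lower front edge of the plate, axes as the plate: 22 mm above the bench when sagged, 32 mm when level (then the whole underside is 32 mm up). The white balance fixed on the plate begins 69 mm behind the front edge and rises to about 95 mm over the bench
- plate: the heavy stone plate (about 3.4 kg), 260 mm wide, 18 mm thick; origin in the middle of its front edge, half-way up its thickness; x to the hinge. It starts sagged 0.05 rad nose down. The hinge rubs: about 28 N up at the front edge raises it, about 4 N keeps it from sinking; with neither it drops. Its hinge stops it 0.07 rad above level
- fulcrum (a point): top middle of the fulcrum block: a steel rod of radius 8 mm and 50 mm length along the frame's y on a fixed foot, 45 mm in front of the plate's front edge and 70 mm left of the frame's origin, top 29 mm above the bench; the bar lies across it along the frame's x
- shim_seat (a point): point on the bench right below the plate's front edge at the yellow mark, 70 mm right of the frame's origin; axes as the frame's. The shim's tongue goes in here along +x
- bar_grip (a point): middle of the grip of a loose steel pry bar (250 mm, 0.5 kg), 15 mm above its flat underside; x along the bar to the toe, z up. Grip black and orange, 18 mm wide, 30 mm high, from 75 mm behind to 35 mm ahead; shank 12 x 20 mm ends 100 mm behind. Centre of mass within 15 mm of this point
- bar_toe (a point): middle of the toe tip, 150 mm ahead of bar_grip, axes the same; the last 80 mm are a blade 24 mm wide, 5 mm thick, flush with the bar's underside. With 10 to 20 mm of toe under the plate and the bar over the fulcrum, its own weight keeps a raised plate up but cannot raise it; about 10 N more down at the grip raises it
- shim_grip (a point): yellow plastic shim, loose, standing on the bench. The point is the centre of its upright grip block (34 mm along x, 26 mm wide in y, 60 mm high; black patches on its sides), 30 mm above its underside. From the block's front face, 17 mm ahead of the point, a tongue 34 mm long, 26 mm wide and 32 mm high points along +x
- tally_counter: small white hand counter, 71 x 55 x 24 mm, bystander; origin at its underside
- petri_a: round dish with pinkish content and lid, 58 mm across, 15 mm high, bystander; origin at its underside
- petri_b: round whitish dish with lid, 58 mm across, 15 mm high, bystander; origin at its underside
Things that resemble listed ones, but are neither listed nor needed, are in the scene too. Of the things like the part that bears shim_grip, leave any that is orange, pink or red; of the rest the larger one is meant.

How it is judged:
By the outcome, as a careful person would: the job done as asked, in the order asked, and still so for the second after the job is handed in, with the robot touching nothing.
It also fails if it takes over 72 s, if anything falls off the work surface, if the arm or the gripper's body presses on something with over 40 N, if the wrist force passes 120 N, or if a joint passes its speed limit or range.

ROBOT

A 7-joint arm with a two-finger parallel gripper is mounted at the origin on a cart in front of the work surface, level with it; the furniture and walls round the work are solid. World frame = base frame: x ahead of the robot, y to its left, z up, the work surface at z = 0. Lengths are in m, angles in rad, forces in N, time in s.
With the tool pointing down it reaches from about 0.4 to 0.85 m from the base axis. Payload 10.4 kg.
Tool frame: the origin (TCP) lies at the very end of the fingers, on their centre line; the grasp point (between the pads) lies 19 mm behind it (r.pinch_z is the distance from the TCP to the grasp point, in m); z points along the fingers, y is the line along which they close (so a half turn about z gives the same grasp; the last joint's range is limited). The gripper opens to 87 mm and grips with 3 to 60 N. Pads are 19 mm wide; open, the fingers measure 117 mm over their backs; the gripper's body (75 mm by 190 mm) begins 51 mm behind the grasp point.
Start: joints at [-1.255, 0.332, -0.065, 1.46, 0.022, 1.35, -0.088], TCP at [0.208, 0.589, 0.223] pointing down, gripper open.
Joint ranges: [-2.6, 2.6], [-0.5, 2.12], [-1.47, 1.34], [0.16, 2.42], [-1.27, 4.41], [0.06, 2.06], [-2.6, 2.6]. Speed limits (rad/s): [2.22, 2.22, 2.79, 2.79, 3.14, 3.14, 3.14].

INTERFACE

Orientations are given as a unit quaternion [x, y, z, w].
In Python, from bench import sensors, vision, r gives the robot as it stands.
- The arm moves only by the shell command python3 -m crank 'ROWS' [OPENING] [FORCE]. ROWS is JSON, a list of rows, each a list of 2 entries, a list of its own where there are three numbers: the shift along the tool's x, y, z normalised to -1 to 1, where 1 is 3 cm, then the turn about the tool's z normalised to -1 to 1, where 1 is 8 degrees. A call has 1 to 12 rows; each row shifts and turns the commanded pose from where the row before left it, along the tool's axes as they then stand; what a row does not reach is not made up. A row lasts 1/8 s, in which the tool goes at most 62.5 mm and 10.7 degrees, less where a joint would pass 70% of its speed; a pose out of reach is approached as far as the arm can. A call with a number of a shift or a turn outside -1 to 1 is refused whole. A call with a gripper value outside its range is refused whole. OPENING is the opening, from 0 (shut) to 1 (fully open), set as the call begins (- or left out, the last holds). The fingers move at their own pace and stop on an object; FORCE is the grip in N (left out, the last holds). Time passes only in rows, so rows that do not move let the fingers close. It gives the time, the measured TCP pose, the force, the opening and the grip force at its end, in the units of the state.
- sensors.read_state(): the state, without advancing time (a new reading comes with each control period).
- vision.camera(name): name is "scene" or "side" or "wrist"; returns the picture (384x512x3 uint8, red, green, blue); there is no depth.
- vision.camera_model(name): a dict with "vertical_fov" (degrees; the focal length in pixels is half the picture's height over the tangent of half this angle, whatever the lens; pixels are square), "cx", "cy" (the principal point, pixels), "camera_from_world" (4x4, takes a point from world to camera coordinates); the wrist camera has in their place "hand_eye" (4x4, takes a point from camera to tool coordinates, whose origin is the TCP and whose axes are the flange's). Camera axes: x right, y down, z forward; pixel columns grow to the right and rows downward; lengths in m; the calibration is good to about 2 mm. A picture is of the moment at which its call begins: read the wrist's pose just before it. camera_model takes no time and is no camera call.
- r.close_job(): hands the job in; it is judged then, once.
The state is a dict: "time": time; "joint_positions": joint angles; "joint_vel": joint speeds; "joint_torque": joint torques, N m; "ee_pos": TCP position; "eef_rot": TCP orientation; "ft_force": force on the tool from outside, world axes, zero at the start; "torque": the same for the moment, N m; "width": finger opening in m; "grip_force": force on a finger pad.
Only numpy, scipy, OpenCV 4.12 (cv2) and the standard library are available. Lean on these libraries where they do the work, as an engineer would, in place of code of your own. Each camera call takes 0.05 s, during which the arm holds its last target. There are 200 camera calls.

## Working session

There is one attempt and no reset: what is moved stays moved. The work goes in short steps, Python scripts to look and compute and a shell command to move; the robot and the scene stay as the last step left them, time stands still between calls to the robot, and variables do not carry over. Pictures are saved under pics/ and viewed, at most 10 in all, crops included, and the job is handed in when it is done.

```bash
ls; mkdir -p pics
python3 - <<'E'
from bench import sensors, vision, r
import cv2,numpy as np
s=sensors.read_state();print({k:np.round(v,3).tolist() for k,v in s.items()})
for n in("scene","side","wrist"):
    m=vision.camera_model(n);print(n,{k:np.round(v,4).tolist() for k,v in m.items()})
    im=vision.camera(n);cv2.imwrite(f"pics/{n}0.png",im[:,:,::-1])
a=[cv2.imread(f"pics/{n}0.png") for n in("scene","side")]
for n,i in zip(("scene","side"),a): cv2.imwrite(f"pics/{n}0b.png",cv2.resize(i,(800,600),interpolation=cv2.INTER_CUBIC))
E
```

```text
pics
{'time': 0.0, 'joint_positions': [-1.255, 0.333, -0.065, 1.461, 0.022, 1.35, -0.089], 'joint_vel': [-0.0, -0.002, -0.001, 0.0, -0.0, -0.0, -0.002], 'joint_torque': [0.001, -62.327, 0.025, -38.99, -0.061, 0.04, 0.0], 'ee_pos': [0.208, 0.589, 0.222], 'eef_rot': [0.169, 0.986, -0.001, -0.0], 'ft_force': [0.414, 0.42, 0.8], 'torque': [-0.016, 0.03, 0.001], 'grip_force': 0.0, 'width': 0.087}
scene {'vertical_fov': 44.702, 'cx': 255.4551, 'cy': 189.5719, 'camera_from_world': [[-0.8576, 0.5144, 0.0024, 0.5029], [0.4457, 0.7453, -0.4958, -0.1339], [-0.2568, -0.4241, -0.8684, 1.4703], [0.0, 0.0, 0.0, 1.0]]}
side {'vertical_fov': 48.2355, 'cx': 257.0525, 'cy': 188.4396, 'camera_from_world': [[-0.973, -0.2297, -0.021, 0.4969], [-0.1123, 0.5515, -0.8266, 0.1663], [0.2015, -0.8019, -0.5624, 1.4386], [0.0, 0.0, 0.0, 1.0]]}
wrist {'vertical_fov': 66.2333, 'cx': 253.6209, 'cy': 190.6441, 'hand_eye': [[0.0008, -0.9529, -0.3034, 0.0846], [1.0, 0.0008, 0.0002, -0.0008], [0.0001, -0.3034, 0.9529, -0.162], [0.0, 0.0, 0.0, 1.0]]}
```

View pics/scene0b.png

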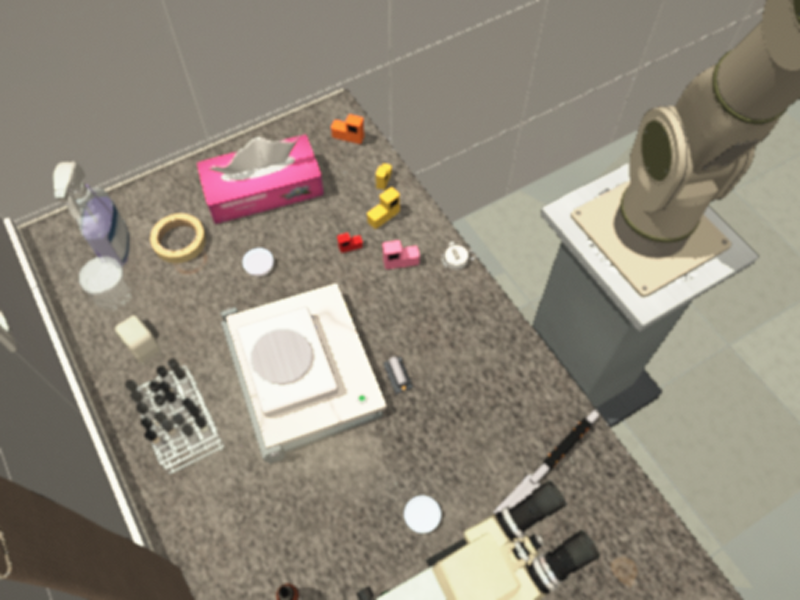

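View pics/side0b.png

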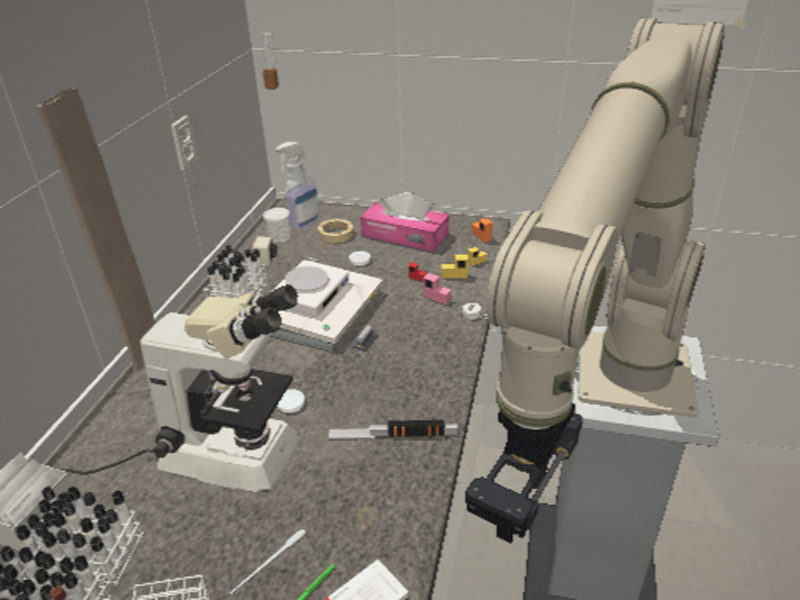

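The scene view (800 px wide) shows the plate's front edge from (340,287) to (384,405), the fulcrum at (398,373) and the bar from (595,415) to its toe at (500,508). The larger yellow shim is at (385,208), with the counter and dishes around. The side view shows the bar from (457,428) to (330,434), the shim at (457,268) and the fulcrum at (364,337).

```bash
cat > h.py <<'E'
from bench import sensors, vision, r
import cv2,numpy as np
from scipy.spatial.transform import Rotation as R
def K(m): f=192/np.tan(np.radians(m["vertical_fov"]/2)); return np.array([[f,0,m["cx"]],[0,f,m["cy"]],[0,0,1]])
def P(n,s=None):
    m=vision.camera_model(n)
    if n!="wrist": T=np.array(m["camera_from_world"])
    else:
        s=s or sensors.read_state(); W=np.eye(4); W[:3,:3]=R.from_quat(s["eef_rot"]).as_matrix(); W[:3,3]=s["ee_pos"]
        T=np.linalg.inv(W@np.array(m["hand_eye"]))
    return K(m)@T[:3]
def tri(P1,a,P2,b):
    X=cv2.triangulatePoints(P1,P2,np.float64(a).reshape(2,1),np.float64(b).reshape(2,1)); return (X[:3]/X[3]).ravel()
def onplane(Pm,uv,z):
    # point of pixel at height z
    H=np.c_[Pm[:,0],Pm[:,1],Pm[:,2]*z+Pm[:,3]]; q=np.linalg.solve(H,[uv[0],uv[1],1]); return q[:2]/q[2]
def proj(Pm,X): q=Pm@np.r_[X,1]; return q[:2]/q[2]
def snap(n,name,scale=1.5625):
    s=sensors.read_state(); im=vision.camera(n); cv2.imwrite(f"pics/{name}.png",im[:,:,::-1]); np.save(f"pics/{name}_P.npy",P(n,s))
    cv2.imwrite(f"pics/{name}b.png",cv2.resize(im[:,:,::-1],None,fx=scale,fy=scale,interpolation=cv2.INTER_CUBIC))
E
python3 - <<'E'
from h import *
k=1.5625
for n,a,b in [("fulc",(398,373),(364,337)),("barend",(595,415),(457,428)),("bartoe",(500,508),(330,434)),("shimblock",(392,197),(463,260)),("shimtongue",(375,218),(446,271)),
 ("plR",(340,287),(381,277)),("plL",(384,405),(330,346)),("dishA",(258,262),(360,258)),("dishB",(422,514),(290,401)),("counter",(456,256),(472,311)),("pink",(395,255),(433,290)),("red",(348,242),(414,272)),("smallY",(384,176),(478,256))]:
    print(n,np.round(tri(P("scene"),np.array(a)/k,P("side"),np.array(b)/k),3))
E
```

```text
fulc [0.597 0.013 0.01 ]
barend [0.342 0.255 0.01 ]
bartoe [ 0.578  0.304 -0.002]
shimblock [ 0.419 -0.306  0.047]
shimtongue [ 0.462 -0.301  0.011]
plR [ 0.607 -0.176  0.052]
plL [0.656 0.06  0.016]
dishA [ 0.708 -0.333  0.003]
dishB [0.69  0.244 0.005]
counter [ 0.37  -0.144  0.006]
pink [ 0.476 -0.2    0.017]
red [ 0.54  -0.273  0.018]
smallY [ 0.391 -0.385  0.015]
```

Run:
```python
from h import *
k=1.5625
for n,a,b in [("eyeR",(560,495),(295,293)),("eyeL",(593,545),(277,317)),("head",(480,570),(200,310)),("dishB",(422,514),(290,401)),("side?",(0,0),(0,0))]:
    print(n,np.round(tri(P("scene"),np.array(a)/k,P("side"),np.array(b)/k),3))
```

```text
eyeR [0.592 0.372 0.368]
eyeL [0.595 0.436 0.368]
head [0.727 0.4   0.347]
dishB [0.69  0.244 0.005]
side? [0.955 0.207 0.909]
```

```bash
python3 -m crank '[[[-0.8,-1,0],0],[[-0.8,-1,0],0],[[-1,-1,0],0],[[-1,-1,0],0],[[-1,-1,0],0],[[-1,-1,0],0],[[-1,-1,0],0],[[-1,-1,0],0],[[-1,-1,0],0],[[-1,-1,0],0],[[-1,-1,0],0],[[-1,-1,0],0]]'; python3 -m crank '[[[0,0,0],-0.8],[[0,0,0],-0.8],[[0,0,0],-0.8],[[0,0,0],0],[[0,0,0],0]]'; python3 -c "
from h import *
snap('wrist','w1')"
python3 -m crank '[[[0,-1,0],0],[[0,-1,0],0],[[0,-1,0],0],[[0,-1,0],0],[[0,-1,0],0],[[0,-1,0],0],[[0,-1,0],0],[[0,-1,0],0],[[0,-1,0],0],[[0,-1,0],0],[[0,0,0],0],[[0,0,0],0]]'; python3 -c "
from h import *
snap('wrist','w2')"
```

```text
time: 1.65
ee_pos: [0.4166, 0.1329, 0.2225]
eef_rot: [0.169, 0.986, 0.0, -0.0]
ft_force: [-0.6, 0.4, 0.3]
width: 0.0869
grip_force: 0.0
time: 2.28
ee_pos: [0.4162, 0.1343, 0.2225]
eef_rot: [0.003, 1.0, 0.0, -0.0]
ft_force: [-0.0, 1.2, 0.8]
width: 0.0872
grip_force: 0.0
time: 3.82
ee_pos: [0.4152, -0.1651, 0.2224]
eef_rot: [0.002, 1.0, 0.0, -0.0]
ft_force: [1.6, 1.1, 0.4]
width: 0.087
grip_force: 0.0
```

View pics/w1b.png

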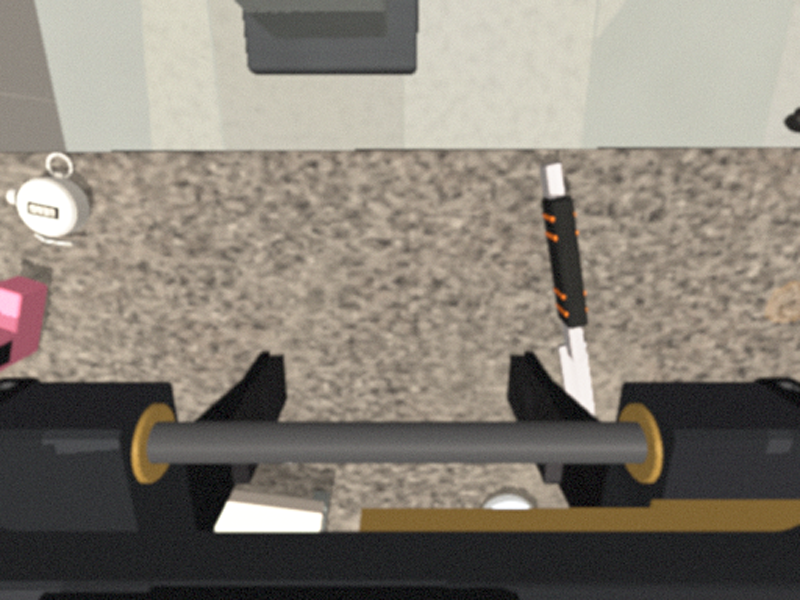

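View pics/w2b.png

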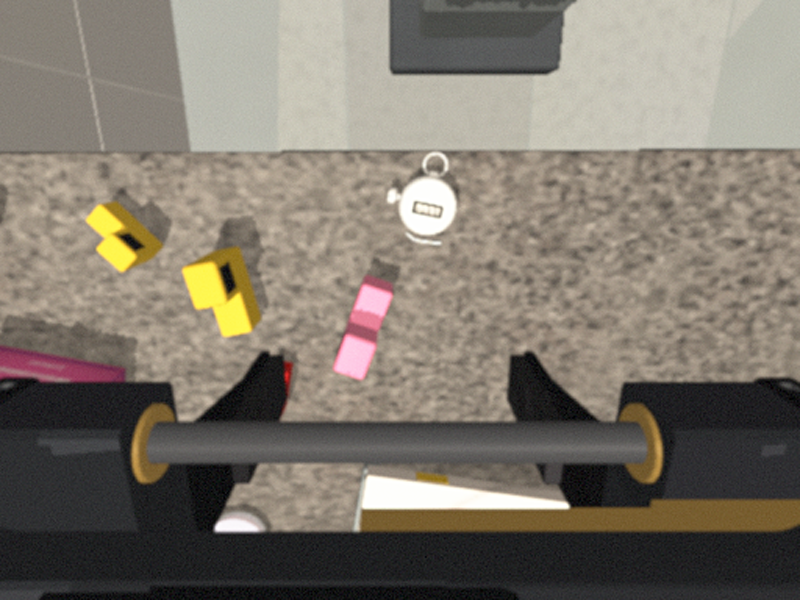

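The w1 view shows the bar's grip from (558,199) to (573,322), with the rear end at (552,165), and the tally counter at (52,205). The w2 view shows the yellow mark at (432,478), the large yellow shim's block at (208,278) with its tongue at (237,318), and the small yellow one at (122,235). Next I'll look from above the plate's front edge.

```bash
python3 -m crank '[[[-0.9,0.3,0],0],[[-0.9,0.3,0],0],[[-0.9,0.3,0],0],[[-0.9,0.3,0],0],[[-0.9,0.3,0],0],[[-0.9,0.3,0],0],[[0,0,0],0],[[0,0,0],0]]'; python3 -c "
from h import *
snap('wrist','w3')"
python3 -m crank '[[[0,0.8,0],0],[[0,0.8,0],0],[[0,0.8,0],0],[[0,0.8,0],0],[[0,0.8,0],0],[[0,0,0],0],[[0,0,0],0]]'; python3 -c "
from h import *
snap('wrist','w4')
a=[cv2.resize(cv2.imread(f'pics/{n}.png')[90:290],(800,312),interpolation=cv2.INTER_CUBIC)[:298] for n in('w3','w4')]
cv2.imwrite('pics/w34.png',np.vstack(a))"
```

```text
time: 4.88
ee_pos: [0.5768, -0.1122, 0.2222]
eef_rot: [0.002, 1.0, 0.0, -0.0]
ft_force: [-0.2, -0.5, -0.9]
width: 0.0873
grip_force: 0.0
time: 5.8
ee_pos: [0.5775, 0.0065, 0.2228]
eef_rot: [0.002, 1.0, 0.0, 0.0]
ft_force: [0.3, -0.1, -0.2]
width: 0.087
grip_force: 0.0
```

View pics/w34.png

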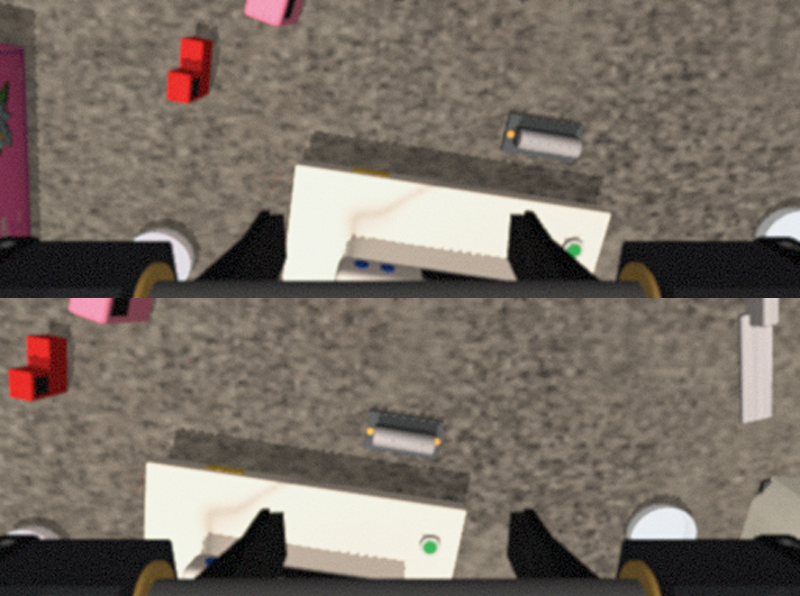

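w34 shows the plate's top front corners at (297,166) and (610,213) in w3, and at (148,165) and (466,213) in w4. The rod's centre is at (549,143) and (405,143), the yellow mark at (371,173) and (224,171). The bar's toe end is at (757,123) in w4.

Run:
```python
from h import *
P1,P2,P3,P4=[np.load(f"pics/w{i}_P.npy") for i in (1,2,3,4)]
c=lambda u,v: np.array([u/1.5625,90+v/1.56])
d=lambda u,v: np.array([u,v])/1.5625
pts={}
for n,a,b in [("plR",(297,166),(148,165)),("plL",(610,213),(466,213)),("rod",(549,143),(405,143)),("rodR",(518,138),(372,138)),("rodL",(581,147),(438,147)),("mark",(371,173),(224,171)),("dotR",(511,134),(370,133))]:
    pts[n]=tri(P3,c(*a),P4,c(*b)); print(n,np.round(pts[n]*1000,1))
e=pts["plL"]-pts["plR"];print("edge len",np.linalg.norm(e),"yaw",np.degrees(np.arctan2(-e[0],e[1])))
for z in (.04,):
    A,B=[ (onplane(P3,c(*a),z)+onplane(P4,c(*b),z))/2 for a,b in(((297,166),(148,165)),((610,213),(466,213)))]
    print(A,B,(A+B)/2,np.linalg.norm(A-B),np.degrees(np.arctan2(-(B-A)[0],(B-A)[1])))
print("bar: griprear",onplane(P1,d(558,199),.03),"gripfront",onplane(P1,d(573,322),.03),"end",onplane(P1,d(552,165),.02),"toe",onplane(P4,c(757,123),.005))
s=np.array((595,415))/1.5625,np.array((457,428))/1.5625
# shim yellow mask in w2
im=cv2.imread("pics/w2.png");h=cv2.cvtColor(im,cv2.COLOR_BGR2HSV)
print("rod z at plane 21-29:",[np.round(onplane(P4,c(405,143),z),4) for z in(.021,.029)])
```

```text
plR [ 609.1 -191.6   38.3]
plL [651.7  63.2  37.4]
rod [596.5  13.1  19.9]
rodR [591.1 -13.8  23.7]
rodL [600.5  40.6  18.3]
mark [ 616.  -133.1   35. ]
dotR [590.9 -16.2   9.7]
edge len 0.25832776134853824 yaw -9.4887814609395
[ 0.60855554 -0.19087266] [0.65051591 0.06231317] [ 0.62953573 -0.06427974] 0.25663931285207753 -9.410070462740455
bar: griprear [0.36632932 0.25656051] gripfront [0.46584271 0.27897899] end [0.34183775 0.25286037] toe [0.58468847 0.31150366]
rod z at plane 21-29: [array([0.5966, 0.0131]), array([0.5943, 0.013 ])]
```

```bash
cat >> h.py <<'E'
def go(x,y,z,a):
    s=sensors.read_state(); M=R.from_quat(s["eef_rot"]).as_matrix(); c=np.degrees(np.arctan2(-M[1,0],-M[0,0]))
    print("units xyz",np.round(M.T@(np.array([x,y,z])-s["ee_pos"])/.03,2),"turn",round((c-a)/8,2),"pos",np.round(s["ee_pos"],4),"a",round(c,2),"F",np.round(s["ft_force"],1),"t",s["time"])
E
python3 -m crank '[[[0.71,0.95,0],0],[[0.71,0.95,0],0],[[0.71,0.95,0],0],[[0.71,0.95,0],0],[[0.71,0.95,0],0],[[0.71,0.95,0],0],[[0.71,0.95,0],0],[[0.71,0.95,0],0],[[0.71,0.95,0],0],[[0,0,0],-0.86],[[0,0,0],-0.86],[[0,0,0],0]]' 0.7; python3 -c "
from h import *
go(.3855,.2634,.06,13.5);snap('wrist','w5');snap('wrist','w5')"
```

```text
time: 7.35
ee_pos: [0.3875, 0.264, 0.2226]
eef_rot: [-0.117, 0.993, 0.0, 0.0]
ft_force: [-0.2, 0.6, 0.8]
width: 0.0611
grip_force: 0.0
units xyz [ 0.07 -0.    5.42] turn -0.01 pos [0.3875 0.264  0.2226] a 13.41 F [-0.2  0.6  0.8] t 7.35
```

View pics/w5b.png

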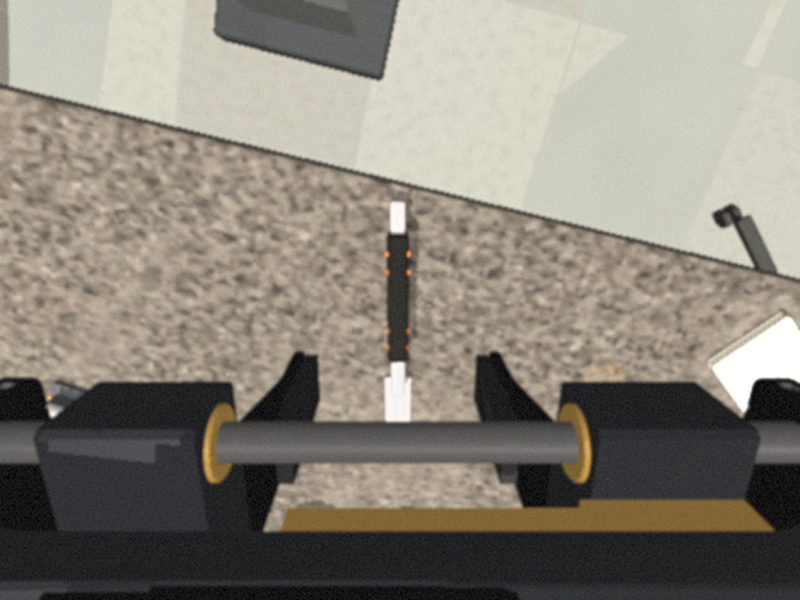

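Bar runs straight down the image at column 398, centred between the fingers (rear end at row 202, grip rows 234–360); now descend and grip lightly.

```bash
python3 -m crank '[[[0.07,0,1],0],[[0,0,1],0],[[0,0,1],0],[[0,0,1],0],[[0,0,1],0],[[0,0,1],0],[[0,0,0.6],0],[[0,0,0.6],0],[[0,0,0],0]]' ; python3 -m crank '[[[0,0,0],0],[[0,0,0],0],[[0,0,0],0],[[0,0,0],0],[[0,0,0],0],[[0,0,0],0]]' 0 10;  python3 -m crank '[[[-0.01,0,-0.3],0],[[-0.03,0,-0.3],0],[[-0.05,0,-0.3],0],[[-0.07,0,-0.3],0],[[-0.09,0,-0.3],0],[[-0.11,0,-0.3],0],[[-0.14,0,-0.3],0],[[-0.1,0,-0.3],0],[[0,0,0],0],[[0,0,0],0]]'; python3 -c "
from h import *
snap('side','s1');snap('scene','c1')
a=cv2.imread('pics/s1.png')[200:350,180:330];b=cv2.imread('pics/c1.png')[220:370,280:430]
cv2.imwrite('pics/m1.png',cv2.resize(np.hstack([a,b]),(800,400),interpolation=cv2.INTER_CUBIC))"
```

```text
time: 8.57
ee_pos: [0.3846, 0.2635, 0.0057]
eef_rot: [-0.117, 0.993, -0.001, -0.001]
ft_force: [-0.6, 0.7, 0.9]
width: 0.0612
grip_force: 0.0
time: 9.32
ee_pos: [0.385, 0.2645, 0.0066]
eef_rot: [-0.118, 0.993, 0.0, -0.0]
ft_force: [-0.6, 0.3, 1.9]
width: 0.0179
grip_force: 10.0
time: 10.58
ee_pos: [0.4027, 0.2687, 0.0785]
eef_rot: [-0.118, 0.993, 0.0, 0.0]
ft_force: [1.5, 1.7, -3.8]
width: 0.0177
grip_force: 10.0
```

View pics/m1.png

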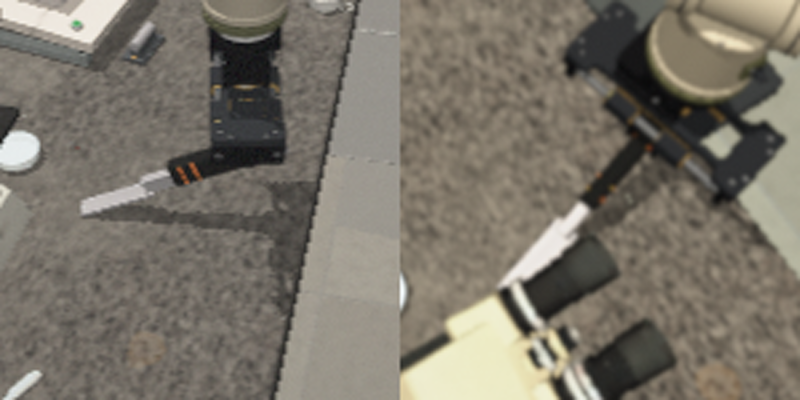

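The m1 crops show the bar tilted nose-down with its toe on the bench at (80,212), where it meets its shadow. Grip it hard, lift, and carry it to a staging point in front of the fulcrum.

```bash
python3 -m crank '[[[0,0,0],0],[[0,0,0],0],[[0,0,0],0],[[0,0,-0.3],0],[[0,0,-0.7],0],[[0,0,-0.7],0],[[0,0,-0.7],0],[[0,0,0],0]]' 0 60;  python3 -m crank '[[[0.09,-0.4,0],0],[[0.09,-0.9,0],0],[[0.09,-1,0],0],[[0.09,-1,0],0],[[0.09,-1,0],0],[[0.09,-1,0],0],[[0.09,-1,0],0],[[0.09,-0.9,0],0],[[0.09,-0.44,0],0],[[0,0,0],0]]'; python3 -m crank '[[[0,0,0],0.5],[[0,0,0],0.7],[[0,0,0],0.7],[[0,0,0],0.6],[[0,0,0],0.4],[[0,0,0],0],[[0,0,0],0]]'; python3 -c "
from h import *
go(.4325,.040,.1,-9.5)
snap('side','s2');snap('scene','c2');snap('wrist','w6')
a=cv2.imread('pics/s2.png')[140:290,180:330];b=cv2.imread('pics/c2.png')[150:300,200:350];
c=cv2.imread('pics/w6.png')[100:300,156:356]
cv2.imwrite('pics/m2.png',np.hstack([cv2.resize(i,(400,400),interpolation=cv2.INTER_CUBIC) for i in(a,b)]))"
```

```text
time: 11.68
ee_pos: [0.4031, 0.2691, 0.152]
eef_rot: [-0.118, 0.993, 0.001, 0.001]
ft_force: [-0.3, 0.2, -4.9]
width: 0.0173
grip_force: 60.0
time: 12.92
ee_pos: [0.4321, 0.0394, 0.15]
eef_rot: [-0.117, 0.993, 0.0, -0.0]
ft_force: [0.8, -0.1, -5.8]
width: 0.0174
grip_force: 60.0
time: 13.8
ee_pos: [0.4325, 0.0407, 0.1504]
eef_rot: [0.083, 0.997, 0.0, -0.0]
ft_force: [-0.2, 0.4, -5.2]
width: 0.0177
grip_force: 60.0
units xyz [-0.01 -0.02  1.68] turn -0.0 pos [0.4325 0.0407 0.1504] a -9.53 F [-0.2  0.4 -5.2] t 13.8
```

View pics/m2.png

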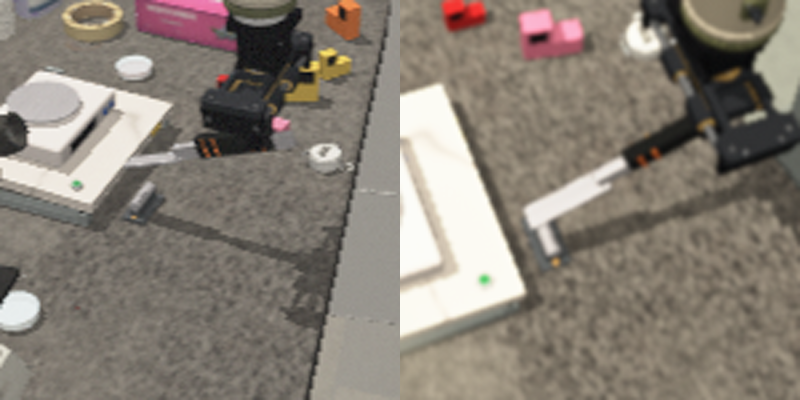

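Run:
```python
from h import *
Pc,Ps=P("scene"),P("side")
f=lambda u,v:(180+u*.375,140+v*.375); g=lambda u,v:(200+(u-400)*.375,150+v*.375)
print("toe",tri(Pc,g(529,219),Ps,f(128,162)))
print("grip front",tri(Pc,g(628,160),Ps,f(196,144)), "rodtop",tri(Pc,g(546,240),Ps,f(143,200)))
e=np.array([.612,.0107,.072]);q=proj(Pc,e);print("expected toe in crop",(q-[200,150])/.375+[400,0],(proj(Ps,e)-[180,140])/.375)
```

```text
toe [0.61394443 0.00984423 0.07039226]
grip front [0.51327827 0.02932872 0.12823092] rodtop [0.59662008 0.01536872 0.01243276]
expected toe in crop [531.68403372 216.55133009] [127.90226384 162.35341287]
```

```bash
python3 -m crank '[[[0,0,0.5],0],[[0,0,0.5],0],[[0,0,0.5],0],[[0,0,0],0],[[-0.25,0,0.1],0],[[-0.25,0,0.1],0],[[-0.25,0,0.1],0],[[-0.25,0,0.1],0],[[-0.25,0,0.1],0],[[-0.25,0,0.1],0],[[0,0,0],0]]'; python3 -c "
from h import *
go(.4769,.0326,.085,-9.5)
snap('side','s3');snap('scene','c3')
a=cv2.imread('pics/s3.png')[160:260,180:280];b=cv2.imread('pics/c3.png')[190:290,220:320];
cv2.imwrite('pics/m3.png',np.hstack([cv2.resize(i,(400,400),interpolation=cv2.INTER_CUBIC) for i in(a,b)]))"
```

```text
time: 15.32
ee_pos: [0.4773, 0.0323, 0.0873]
eef_rot: [0.084, 0.996, -0.0, -0.0]
ft_force: [-0.1, 0.3, -4.8]
width: 0.0179
grip_force: 60.0
units xyz [0.01 0.01 0.08] turn -0.02 pos [0.4773 0.0323 0.0873] a -9.67 F [-0.1  0.3 -4.8] t 15.325
```

View pics/m3.png

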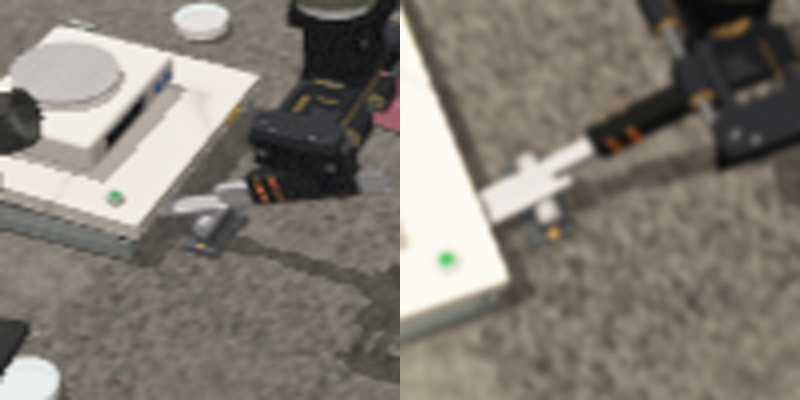

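The m3 crops show the blade over the rod with its toe under the plate's front edge, and no contact force. Now loosen the grip somewhat and lever down gently.

```bash
python3 -m crank '[[[0,0,0],0],[[0.07,0,0.1],0],[[0.065,0,0.1],0],[[0.06,0,0.1],0],[[0.06,0,0.1],0],[[0.055,0,0.1],0],[[0.05,0,0.1],0],[[0.05,0,0.1],0],[[0.045,0,0.1],0],[[0.04,0,0.1],0],[[0.04,0,0.1],0],[[0,0,0],0]]' 0 25; python3 -m crank '[[[0.035,0,0.1],0],[[0.03,0,0.1],0],[[0.03,0,0.1],0],[[0.03,0,0.1],0],[[0.03,0,0.1],0],[[0,0,0],0]]'; python3 -m crank '[[[0.025,0,0.1],0],[[0.025,0,0.1],0],[[0.02,0,0.1],0],[[0.02,0,0.1],0],[[0,0,0],0],[[0,0,0],0]]'; python3 -c "
from h import *
go(.4769,.0326,.027,-9.5)
snap('side','s4');snap('scene','c4')
a=cv2.imread('pics/s4.png')[160:260,180:280];b=cv2.imread('pics/c4.png')[190:290,220:320];
cv2.imwrite('pics/m4.png',np.hstack([cv2.resize(i,(400,400),interpolation=cv2.INTER_CUBIC) for i in(a,b)]))"
```

```text
time: 16.92
ee_pos: [0.4626, 0.0353, 0.0583]
eef_rot: [0.084, 0.996, 0.0, 0.001]
ft_force: [4.4, -1.2, 4.9]
width: 0.0178
grip_force: 25.0
time: 17.68
ee_pos: [0.4584, 0.0361, 0.0434]
eef_rot: [0.084, 0.996, 0.0, 0.002]
ft_force: [5.1, -0.9, 5.1]
width: 0.0173
grip_force: 25.0
time: 18.42
ee_pos: [0.4563, 0.0365, 0.0318]
eef_rot: [0.084, 0.996, 0.001, 0.002]
ft_force: [5.9, -1.3, 7.7]
width: 0.0175
grip_force: 25.0
units xyz [-0.7  -0.01  0.16] turn -0.02 pos [0.4563 0.0365 0.0318] a -9.67 F [ 5.9 -1.3  7.7] t 18.425
```

View pics/m4.png

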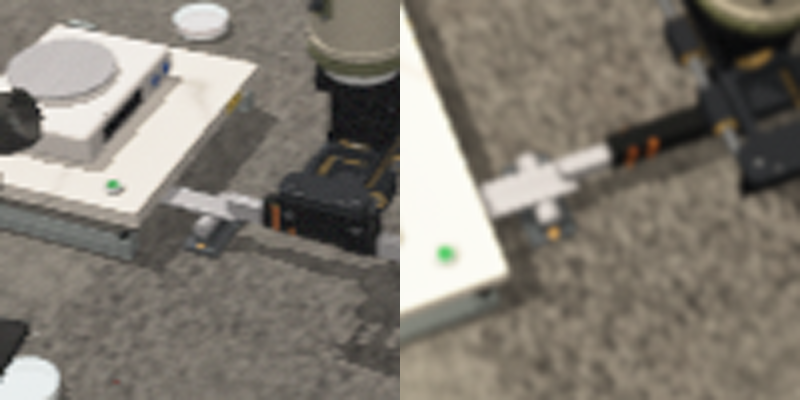

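The plate is visibly raised: the green dot has gone from (115,197) to (112,186) in the side crop. Lower a little more, measure, then release.

```bash
cat >> h.py <<'E'
def dot(n):
    out=[]
    for c,f in(("scene","c"),("side","s")):
        im=cv2.imread(f"pics/{f}{n}.png").astype(int) if n!="0" else cv2.imread(f"pics/{c}0.png").astype(int)
        m=(im[:,:,1]-np.maximum(im[:,:,0],im[:,:,2])); m[:150]=0; m[300:]=0; m[:,:180]=0; m[:,320:]=0; m=np.clip(m-25,0,None)
        v,u=np.nonzero(m); w=m[v,u]; out.append((np.average(u,weights=w),np.average(v,weights=w)))
    return tri(P("scene"),out[0],P("side"),out[1])*1000
E
python3 -m crank '[[[0,0,0.06],0],[[0,0,0.06],0],[[0,0,0],0],[[0,0,0],0]]'; python3 -c "
from h import *
snap('side','s5');snap('scene','c5')
for n in '0 3 4 5'.split(): print(n,np.round(dot(n),1))"
```

```text
time: 19.02
ee_pos: [0.4559, 0.0366, 0.0281]
eef_rot: [0.084, 0.996, 0.001, 0.002]
ft_force: [3.7, -1.5, 10.4]
width: 0.0177
grip_force: 25.0
0 [681.2  32.4  44.2]
3 [681.1  32.4  44.2]
4 [681.9  32.7  56.4]
5 [682.1  32.3  57.1]
```

```bash
python3 -m crank '[[[0,0,0],0],[[0,0,0],0],[[0,0,0],0],[[0,0,0],0]]' 0.5; python3 -c "
from h import *
snap('side','s6');snap('scene','c6');print(np.round(dot('6'),1))"; python3 -m crank '[[[0,0,-0.5],0],[[0,0,-1],0],[[0,0,-1],0],[[0,0,-1],0],[[0,0,-1],0],[[0,0,-1],0],[[0,0,0],0]]'; python3 -c "
from h import *
go(.40,-.27,.2,5)
snap('side','s7');snap('scene','c7');print(np.round(dot('7'),1))"
```

```text
time: 19.62
ee_pos: [0.4536, 0.0365, 0.0268]
eef_rot: [0.084, 0.996, -0.0, -0.0]
ft_force: [-0.7, 0.6, -0.6]
width: 0.0419
grip_force: 0.0
[682.1  32.3  57.1]
time: 20.6
ee_pos: [0.4552, 0.0365, 0.1946]
eef_rot: [0.084, 0.996, 0.001, 0.002]
ft_force: [-0.4, 0.1, -0.1]
width: 0.0436
grip_force: 0.0
units xyz [  0.09 -10.38  -0.21] turn -1.84 pos [0.4552 0.0365 0.1946] a -9.69 F [-0.4  0.1 -0.1] t 20.6
[682.1  32.3  57.1]
```

```bash
python3 -m crank '[[[0,-0.95,-0.1],0],[[0,-0.95,0],0],[[0,-0.95,0],0],[[0,-0.95,0],0],[[0,-0.95,0],0],[[0,-0.95,0],0],[[0,-0.95,0],0],[[0,-0.95,0],0],[[0,-0.95,0],0],[[0,-0.95,0],0],[[0,-0.95,0],0],[[0,0,0],0]]' 0.9; python3 -c "
from h import *
snap('wrist','w8')
a=cv2.imread('pics/w8.png')[60:260,130:390];b=cv2.imread('pics/w2.png')[110:230,40:200]
cv2.imwrite('pics/m8.png',np.vstack([cv2.resize(a,(520,400),interpolation=cv2.INTER_CUBIC),cv2.copyMakeBorder(cv2.resize(b,(267,200),interpolation=cv2.INTER_CUBIC),0,0,0,253,0)]))
go(.42,-.3,.2,5)"
```

```text
time: 22.2
ee_pos: [0.4, -0.2743, 0.1944]
eef_rot: [0.086, 0.996, -0.001, -0.001]
ft_force: [1.3, 0.4, -0.6]
width: 0.0784
grip_force: 0.0
units xyz [-0.79 -0.78 -0.19] turn -1.85 pos [ 0.4005 -0.2729  0.1943] a -9.78 F [ 1.   0.4 -0.7] t 22.25
```

View pics/m8.png

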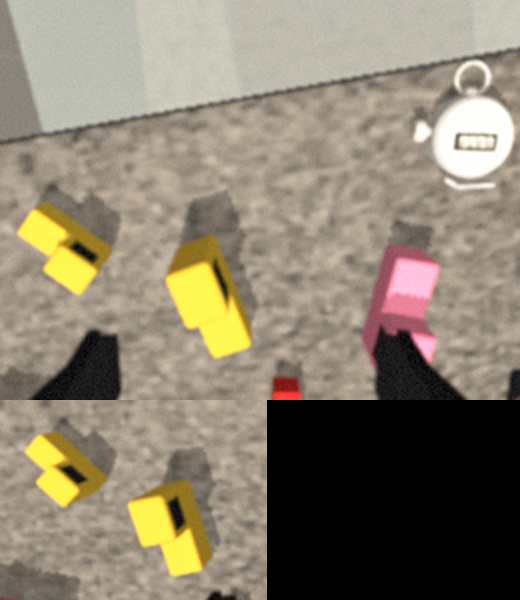

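The m8 crop shows the large yellow shim's block top centred at (198,296) with its tongue end at (233,351) in w8. In the w2 crop below they are at (152,517) and (191,567).

Run:
```python
from h import *
P2,P8=np.load("pics/w2_P.npy"),np.load("pics/w8_P.npy")
f=lambda u,v:(130+u/2,60+v/2); g=lambda u,v:(40+u/1.669,110+(v-400)/1.669)
T=tri(P8,f(198,296),P2,g(152,517)); E=tri(P8,f(233,351),P2,g(191,567)); print("block top",T,"tongue end",E)
t=onplane(P8,f(198,296),.06); e=onplane(P8,f(233,351),.032)
print(t,e,np.linalg.norm(e-t),"yaw",np.degrees(np.arctan2(*(e-t)[::-1])), onplane(P2,g(152,517),.06),onplane(P2,g(191,567),.032))
c=[onplane(P8,f(*p),.06) for p in((167,282),(211,263),(230,312),(182,328))]
print("yaws",[np.degrees(np.arctan2(*(c[i]-c[j])[::-1])) for i,j in((3,0),(2,1))],np.mean(c,0),[np.linalg.norm(c[i]-c[j]) for i,j in((3,0),(2,1),(1,0),(2,3))])
d=[onplane(P8,f(*p),.032) for p in((217,357),(249,345))];print("tongue end dir",np.degrees(np.arctan2(*(d[1]-d[0])[::-1]))-90)
```

```text
block top [ 0.42147464 -0.30536464  0.06224018] tongue end [ 0.47350453 -0.29653991  0.02497902]
[ 0.42390228 -0.30621607] [ 0.47267547 -0.29658936] 0.04971416485115513 yaw 11.165359970140052 [ 0.42051552 -0.30570789] [ 0.46827363 -0.29300409]
yaws [np.float64(5.088976546228977), np.float64(9.505781622042138)] [ 0.42419584 -0.30654984] [np.float64(0.02767149781259819), np.float64(0.02960667985685332), np.float64(0.026007513998191418), np.float64(0.028044362764663634)]
tongue end dir 12.605579784645485
```

```bash
python3 -m crank '[[[-0.39,-0.49,0],0],[[-0.39,-0.49,0],0],[[0,0,0],-0.82],[[0,0,0],-0.82],[[0,0,0],-0.82],[[0,0,1],0],[[0,0,1],0],[[0,0,0.8],0],[[0,0,0],0],[[0,0,0],0]]' 0.9; python3 -c "
from h import *
go(.4185,-.306,.023,10)
snap('wrist','w9')
cv2.imwrite('pics/m9.png',cv2.imread('pics/w9.png')[60:330,130:390])"
```

```text
time: 23.5
ee_pos: [0.4199, -0.3051, 0.1116]
eef_rot: [-0.088, 0.996, 0.0, 0.0]
ft_force: [-0.2, -0.6, 0.3]
width: 0.078
grip_force: 0.0
units xyz [ 0.05 -0.02  2.95] turn 0.01 pos [ 0.4199 -0.3051  0.1116] a 10.05 F [-0.2 -0.6  0.3] t 23.5
```

View pics/m9.png

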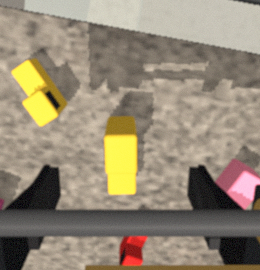

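I've used more than the ten picture views allowed, so from here I work from numbers only. The last view shows the shim centred and aligned between the fingers. Grasp it and lift.

```bash
python3 -m crank '[[[0.05,0,0.8],0],[[0,0,0.9],0],[[0,0,0.8],0],[[0,0,0.45],0],[[0,0,0],0]]'; python3 -m crank '[[[0,0,0],0],[[0,0,0],0],[[0,0,0],0],[[0,0,0],0],[[0,0,0],0]]' 0 30; python3 -c "
from h import *
go(.5258,-.1175,.11,-9.5)"; python3 -m crank '[[[0,0,-0.4],0],[[0,0,-0.9],0],[[0,0,-0.9],0],[[0,0,-0.7],0],[[0,0,0],0]]'; python3 -c "
from h import *
go(.5258,-.1175,.11,-9.5)"
```

```text
time: 24.18
ee_pos: [0.4181, -0.3056, 0.0226]
eef_rot: [-0.087, 0.996, 0.0, -0.0]
ft_force: [0.3, -0.4, 0.3]
width: 0.0784
grip_force: 0.0
time: 24.8
ee_pos: [0.418, -0.3057, 0.0224]
eef_rot: [-0.087, 0.996, 0.0, 0.0]
ft_force: [-0.1, 0.4, 0.0]
width: 0.0361
grip_force: 0.0
units xyz [-4.63  5.55 -2.92] turn 2.44 pos [ 0.418  -0.3057  0.0224] a 10.03 F [-0.1  0.4  0. ] t 24.8
time: 25.42
ee_pos: [0.4188, -0.3062, 0.111]
eef_rot: [-0.087, 0.996, -0.0, 0.001]
ft_force: [0.2, -0.3, -1.0]
width: 0.0256
grip_force: 29.9
units xyz [-4.61  5.57  0.04] turn 2.44 pos [ 0.4188 -0.3062  0.111 ] a 10.02 F [ 0.2 -0.3 -1. ] t 25.425
```

```bash
python3 -m crank '[[[-0.4,0.5,0],0],[[-0.7,0.8,0],0],[[-0.7,0.85,0],0],[[-0.7,0.85,0],0],[[-0.7,0.85,0],0],[[-0.7,0.85,0],0],[[-0.71,0.87,0],0],[[0,0,0],0.61],[[0,0,0],0.61],[[0,0,0],0.61],[[0,0,0],0.61],[[0,0,0],0]]'; python3 -m crank '[[[0,0,0.5],0],[[0,0,0.8],0],[[0,0,0.5],0],[[0,0,0.3],0],[[0,0,0],0],[[0,0,0],0]]'; python3 -c "
from h import *
go(.5258,-.1175,.033,-9.5)
s=sensors.read_state()
snap('wrist','wa')
im=cv2.imread('pics/wa.png');h=cv2.cvtColor(im,cv2.COLOR_BGR2HSV)
m=cv2.inRange(h,(22,140,120),(34,255,255))
n,l,st,ce=cv2.connectedComponentsWithStats(m);print([(list(st[i]),ce[i].round(1)) for i in range(1,n) if st[i][4]>60])
M=R.from_quat(s['eef_rot']).as_matrix();
for dz in(0,.01,.02):
  for dx in (-.021,.013):
    top=np.array(s['ee_pos'])+M@np.array([-dx-.0,0,-.0375+dz])
    print(dz,dx,proj(np.load('pics/wa_P.npy'),top).round(1))
"
```

```text
time: 26.92
ee_pos: [0.5245, -0.117, 0.1085]
eef_rot: [0.082, 0.997, -0.0, -0.001]
ft_force: [0.4, 0.1, -1.2]
width: 0.0257
grip_force: 29.9
time: 27.68
ee_pos: [0.5255, -0.1172, 0.0469]
eef_rot: [0.083, 0.997, 0.0, 0.0]
ft_force: [0.2, 0.6, -1.9]
width: 0.026
grip_force: 29.9
units xyz [-0.01 -0.01  0.46] turn 0.0 pos [ 0.5255 -0.1172  0.0469] a -9.49 F [ 0.2  0.6 -1.9] t 27.675
[([np.int32(229), np.int32(208), np.int32(50), np.int32(62), np.int32(2620)], array([253.6, 240.4])), ([np.int32(232), np.int32(296), np.int32(44), np.int32(20), np.int32(758)], array([253.3, 304.9]))]
0 -0.021 [255.  239.6]
0 0.013 [254.8 300.5]
0.01 -0.021 [254.9 230.3]
0.01 0.013 [254.7 288.2]
0.02 -0.021 [254.8 222.2]
0.02 0.013 [254.7 277.3]
```

```bash
for i in 1; do python3 -m crank '[[[0,0,0.15],0],[[0,0,0.15],0],[[0,0,0.1],0],[[0,0,0],0]]'; python3 -m crank '[[[0,0,0.05],0],[[0,0,0],0]]'; python3 -m crank '[[[0,0,0.05],0],[[0,0,0],0]]';  python3 -m crank '[[[0,0,0.05],0],[[0,0,0],0]]'; done
```

```text
time: 28.22
ee_pos: [0.5251, -0.1171, 0.0343]
eef_rot: [0.083, 0.997, -0.0, -0.0]
ft_force: [-0.1, 0.0, -1.5]
width: 0.0259
grip_force: 29.9
time: 28.48
ee_pos: [0.5249, -0.1173, 0.0333]
eef_rot: [0.083, 0.997, 0.0, -0.0]
ft_force: [-3.6, 0.9, 7.0]
width: 0.0261
grip_force: 30.0
time: 28.72
ee_pos: [0.525, -0.1173, 0.0331]
eef_rot: [0.083, 0.997, 0.001, -0.0]
ft_force: [-13.2, 2.4, 25.7]
width: 0.0259
grip_force: 30.0
time: 28.98
ee_pos: [0.5255, -0.1175, 0.0324]
eef_rot: [0.083, 0.997, 0.001, 0.0]
ft_force: [-14.5, 2.8, 35.5]
width: 0.026
grip_force: 30.0
```

```bash
python3 -m crank '[[[0,0,-0.06],0],[[0,0,0],0],[[0,0,0],0]]'; python3 -m crank '[[[0,0,0],0],[[0,0,0],0],[[0,0,0],0],[[0,0,0.15],0],[[0,0,0.15],0],[[0,0,0],0]]' 0.5; python3 -m crank '[[[0,0,0],0],[[0,0,0],0],[[0,0,0],0],[[0,0,0],0],[[0,0,0],0]]' 0 20; python3 -c "
from h import *
go(.5258,-.1175,.0245,-9.5)
s=sensors.read_state()
snap('wrist','wb');snap('side','sb');snap('scene','cb')
print(dot('b').round(1))
im=cv2.imread('pics/wb.png');h=cv2.cvtColor(im,cv2.COLOR_BGR2HSV)
m=cv2.inRange(h,(22,140,120),(34,255,255))
n,l,st,ce=cv2.connectedComponentsWithStats(m);print([(list(map(int,st[i])),ce[i].round(1)) for i in range(1,n) if st[i][4]>60])
P_=np.load('pics/wb_P.npy');M=R.from_quat(s['eef_rot']).as_matrix();z=s['ee_pos'][2]
for off in(0,.004,.008):  # shim point ahead of TCP
  for x,h in((-.017,0),(-.017,.06),(.017,.06),(.051,.032)):
    X=np.array(s['ee_pos'])+M@np.array([-(x+off),0,0]); X[2]=h; print(off,x,h,proj(P_,X).round(1))
"
```

```text
time: 29.35
ee_pos: [0.5255, -0.1173, 0.0325]
eef_rot: [0.083, 0.997, 0.0, 0.0]
ft_force: [-4.9, 0.6, 11.2]
width: 0.0258
grip_force: 30.0
time: 30.1
ee_pos: [0.5247, -0.1171, 0.0222]
eef_rot: [0.083, 0.997, -0.0, -0.0]
ft_force: [0.6, -0.2, 0.4]
width: 0.0435
grip_force: 0.0
time: 30.72
ee_pos: [0.5251, -0.1171, 0.0228]
eef_rot: [0.083, 0.997, 0.0, 0.0]
ft_force: [-0.3, -0.1, 1.0]
width: 0.0259
grip_force: 20.0
units xyz [-0.02 -0.01 -0.06] turn 0.0 pos [ 0.5251 -0.1171  0.0228] a -9.5 F [-0.3 -0.1  1. ] t 30.725
[682.1  32.3  57.1]
[([227, 214, 54, 57, 2575], array([253.6, 243.6])), ([230, 296, 49, 30, 1343], array([253.8, 309.8]))]
0 -0.017 0 [254.6 203.3]
0 -0.017 0.06 [255.  246.9]
0 0.017 0.06 [254.8 306.7]
0 0.051 0.032 [254.5 321.3]
0.004 -0.017 0 [254.5 208.9]
0.004 -0.017 0.06 [254.9 254.4]
0.004 0.017 0.06 [254.8 313.2]
0.004 0.051 0.032 [254.5 326.5]
0.008 -0.017 0 [254.5 214.4]
0.008 -0.017 0.06 [254.9 261.7]
0.008 0.017 0.06 [254.8 319.5]
0.008 0.051 0.032 [254.5 331.5]
```

```bash
python3 -m crank '[[[0,0,-0.02],0],[[-0.25,0,0],0],[[-0.25,0,0],0],[[-0.25,0,0],0],[[-0.25,0,0],0],[[-0.25,0,0],0],[[-0.25,0,0],0],[[-0.25,0,0],0],[[-0.25,0,0],0],[[-0.2,0,0],0],[[0,0,0],0]]';  python3 -m crank '[[[-0.06,0,0],0],[[-0.06,0,0],0],[[0,0,0],0]]'; python3 -m crank '[[[-0.05,0,0],0],[[0,0,0],0]]'; python3 -m crank '[[[-0.05,0,0],0],[[0,0,0],0]]'
```

```text
time: 32.25
ee_pos: [0.5905, -0.128, 0.0233]
eef_rot: [0.083, 0.997, -0.0, 0.0]
ft_force: [-0.3, -0.9, -1.7]
width: 0.0259
grip_force: 20.0
time: 32.62
ee_pos: [0.5938, -0.1285, 0.0233]
eef_rot: [0.083, 0.997, 0.0, 0.0]
ft_force: [-0.3, -0.1, -1.9]
width: 0.0262
grip_force: 20.0
time: 32.88
ee_pos: [0.5946, -0.1287, 0.0231]
eef_rot: [0.083, 0.997, 0.0, -0.001]
ft_force: [-4.4, 0.8, 1.4]
width: 0.0258
grip_force: 20.0
time: 33.12
ee_pos: [0.5947, -0.1287, 0.0229]
eef_rot: [0.083, 0.997, 0.001, -0.002]
ft_force: [-11.0, 2.4, 5.5]
width: 0.0256
grip_force: 20.0
```

```bash
python3 -m crank '[[[0.05,0,0],0],[[0,0,0],0]]'; python3 -m crank '[[[0,0,0],0],[[0,0,0],0],[[0,0,0],0],[[0,0,0],0],[[0,0,-0.5],0],[[0,0,-1],0],[[0,0,-1],0],[[0,0,-1],0],[[0,0,-0.7],0],[[0,0,0],0]]' 0.5; python3 -c "
from h import *
go(.4555,.0366,.0275,-9.6)
snap('side','sc');snap('scene','cc');print(dot('c').round(1))
snap('wrist','wc')
im=cv2.imread('pics/wc.png');h=cv2.cvtColor(im,cv2.COLOR_BGR2HSV);m=cv2.inRange(h,(22,140,120),(34,255,255))
n,l,st,ce=cv2.connectedComponentsWithStats(m);print([(list(map(int,st[i])),ce[i].round(1)) for i in range(1,n) if st[i][4]>40])
P_=np.load('pics/wc_P.npy');o=np.array([.63,-.064]);ex=np.array([.9863,-.165]);ey=np.array([.165,.9863])
for x in(-.034,0):
  for y in(-.083,-.057): print(x,y,proj(P_,np.r_[o+ex*x+ey*y,.06]).round(1))
"
```

```text
time: 33.38
ee_pos: [0.5946, -0.1287, 0.023]
eef_rot: [0.083, 0.997, 0.0, -0.001]
ft_force: [-5.5, -0.0, -1.8]
width: 0.026
grip_force: 20.0
time: 34.62
ee_pos: [0.5963, -0.1292, 0.1518]
eef_rot: [0.083, 0.997, 0.0, 0.002]
ft_force: [-0.5, -1.0, 0.4]
width: 0.0436
grip_force: 0.0
units xyz [5.56 4.67 4.13] turn 0.01 pos [ 0.5963 -0.1292  0.1518] a -9.51 F [-0.5 -1.   0.4] t 34.625
[682.1  32.4  57.1]
[([239, 180, 30, 37, 956], array([253.4, 199. ]))]
-0.034 -0.083 [239.2 184.6]
-0.034 -0.057 [268.4 184.6]
0 -0.083 [239.8 219.8]
0 -0.057 [267.8 219.9]
```

Run:
```python
from h import *
im=cv2.imread('pics/wc.png');P_=np.load('pics/wc_P.npy')
for u in (246,253,260,275,285): print(u,[tuple(int(c) for c in im[v,u]) for v in range(210,226)])
o=np.array([.63,-.064]);ex=np.array([.9863,-.165]);ey=np.array([.165,.9863])
for x in(-.004,-.002,0,.002): print(x,proj(P_,np.r_[o+ex*x+ey*-.07,.0555]).round(1),proj(P_,np.r_[o+ex*x+ey*-.07,.06]).round(1))
```

```text
246 [(68, 223, 242), (63, 220, 241), (62, 220, 241), (63, 220, 239), (61, 216, 239), (57, 213, 239), (97, 211, 240), (163, 219, 235), (224, 235, 239), (235, 244, 242), (237, 245, 243), (236, 244, 242), (235, 243, 242), (233, 243, 241), (235, 244, 242), (236, 244, 243)]
253 [(62, 221, 241), (64, 221, 241), (69, 221, 243), (63, 221, 241), (66, 223, 243), (63, 219, 242), (96, 210, 239), (163, 218, 235), (223, 234, 236), (235, 243, 242), (235, 244, 242), (235, 244, 242), (234, 243, 241), (235, 244, 242), (235, 244, 242), (233, 243, 241)]
260 [(60, 218, 241), (60, 218, 241), (61, 219, 241), (62, 218, 241), (57, 219, 240), (61, 218, 241), (96, 210, 237), (165, 219, 235), (223, 235, 238), (237, 244, 242), (236, 245, 243), (235, 243, 241), (235, 244, 243), (234, 244, 241), (235, 243, 242), (235, 245, 242)]
275 [(86, 98, 103), (99, 109, 118), (104, 113, 125), (106, 116, 126), (103, 113, 123), (110, 121, 133), (142, 156, 169), (188, 208, 218), (223, 236, 239), (232, 243, 242), (235, 245, 242), (232, 243, 240), (235, 244, 242), (233, 244, 241), (234, 243, 242), (232, 243, 241)]
285 [(85, 94, 103), (99, 108, 118), (99, 111, 120), (103, 115, 124), (100, 108, 117), (105, 118, 130), (139, 155, 165), (186, 209, 220), (222, 235, 238), (231, 243, 242), (234, 244, 242), (233, 244, 243), (231, 244, 242), (232, 244, 243), (230, 243, 243), (226, 239, 241)]
-0.004 [253.8 214. ] [253.8 215.9]
-0.002 [253.8 216. ] [253.8 217.9]
0 [253.8 218. ] [253.8 219.9]
0.002 [253.8 219.9] [253.8 221.8]
```

```bash
python3 -m crank '[[[0.5,0.42,0],0],[[0.8,0.67,0],0],[[0.85,0.71,0],0],[[0.85,0.71,0],0],[[0.85,0.71,0],0],[[0.85,0.71,0],0],[[0.86,0.74,0],0],[[0,0,0],0],[[0,0,1],0],[[0,0,1],0],[[0,0,0.8],0],[[0,0,0],0]]'; python3 -c "
from h import *
go(.4555,.0366,.0275,-9.6)
snap('wrist','wd');im=cv2.imread('pics/wd.png').astype(int)
# dark grip columns between fingers
d=(im.max(2)<60)
for v in (170,190,205): u=np.nonzero(d[v,180:330])[0]+180; print(v,u.min() if len(u) else 0,u.max() if len(u) else 0,len(u))
"
```

```text
time: 36.28
ee_pos: [0.4526, 0.0356, 0.0638]
eef_rot: [0.083, 0.997, -0.001, -0.002]
ft_force: [0.1, 0.2, 1.3]
width: 0.0435
grip_force: 0.0
units xyz [-0.09  0.05  1.21] turn 0.01 pos [0.4526 0.0356 0.0638] a -9.56 F [0.1 0.2 1.3] t 36.275
170 0 0 0
190 0 0 0
205 245 267 3
```

```bash
python3 -m crank '[[[-0.09,0.03,0.5],0],[[0,0,0.4],0],[[0,0,0.3],0],[[0,0,0],0]]'; python3 -m crank '[[[0,0,0],0],[[0,0,0],0],[[0,0,0],0],[[0,0,0],0],[[0,0,0],0],[[0,0,0],0]]' 0 25; python3 -m crank '[[[-0.01,0,-0.04],0],[[-0.01,0,-0.04],0],[[-0.01,0,-0.04],0],[[-0.01,0,-0.04],0],[[-0.01,0,-0.04],0],[[-0.01,0,-0.04],0],[[-0.01,0,-0.04],0],[[-0.01,0,-0.04],0],[[0,0,0],0]]';  python3 -c "
from h import *
snap('side','sd');snap('scene','cd');print(dot('d').round(1))"
```

```text
time: 36.83
ee_pos: [0.4563, 0.0371, 0.029]
eef_rot: [0.083, 0.997, -0.0, -0.0]
ft_force: [-0.6, -0.5, 1.0]
width: 0.0437
grip_force: 0.0
time: 37.58
ee_pos: [0.4567, 0.0373, 0.0294]
eef_rot: [0.083, 0.997, 0.0, 0.0]
ft_force: [0.0, 0.1, 2.1]
width: 0.0178
grip_force: 25.0
time: 38.7
ee_pos: [0.4591, 0.037, 0.039]
eef_rot: [0.083, 0.997, 0.0, 0.0]
ft_force: [-2.9, -0.5, -3.9]
width: 0.0179
grip_force: 25.0
[681.6  32.9  54.1]
```

```bash
python3 -m crank '[[[-0.01,0,-0.04],0],[[-0.01,0,-0.04],0],[[-0.01,0,-0.04],0],[[-0.01,0,-0.04],0],[[-0.01,0,-0.04],0],[[-0.01,0,-0.04],0],[[0,0,0],0]]';  python3 -c "
from h import *
snap('side','se');snap('scene','ce');print(dot('e').round(1))"; python3 -m crank '[[[-0.01,0,-0.06],0],[[-0.01,0,-0.06],0],[[-0.01,0,-0.06],0],[[-0.01,0,-0.06],0],[[-0.01,0,-0.06],0],[[-0.01,0,-0.06],0],[[0,0,0],0]]';  python3 -c "
from h import *
snap('side','sf');snap('scene','cf');print(dot('f').round(1))"
```

```text
time: 39.67
ee_pos: [0.4609, 0.0367, 0.0463]
eef_rot: [0.083, 0.997, 0.0, 0.0]
ft_force: [0.3, -0.1, -4.6]
width: 0.0177
grip_force: 25.0
[681.6  32.6  53.1]
time: 40.65
ee_pos: [0.4627, 0.0364, 0.0571]
eef_rot: [0.083, 0.997, 0.0, 0.0]
ft_force: [-0.1, 0.8, -5.1]
width: 0.0179
grip_force: 25.0
[681.6  32.6  53.1]
```

```bash
python3 -m crank '[[[0.08,0,-0.01],0],[[0.12,0,-0.012],0],[[0.12,0,-0.012],0],[[0.12,0,-0.012],0],[[0.12,0,-0.012],0],[[0.12,0,-0.012],0],[[0.12,0,-0.012],0],[[0.12,0,-0.012],0],[[0,0,0],0]]';  python3 -m crank '[[[0.2,0,-0.03],0],[[0.25,0,-0.03],0],[[0.3,0,-0.03],0],[[0.3,0,-0.03],0],[[0.3,0,-0.03],0],[[0.15,0,-0.03],0],[[0,0,0],0]]'; python3 -c "
from h import *
snap('side','sg');snap('scene','cg');print(dot('g').round(1))
go(.40,.24,.15,-9.5)"
```

```text
time: 41.88
ee_pos: [0.4351, 0.041, 0.0598]
eef_rot: [0.083, 0.997, 0.0, -0.0]
ft_force: [0.3, 0.2, -5.5]
width: 0.0178
grip_force: 25.0
time: 42.75
ee_pos: [0.3908, 0.0485, 0.0653]
eef_rot: [0.083, 0.997, 0.0, 0.0]
ft_force: [0.3, 0.4, -5.0]
width: 0.018
grip_force: 25.0
[681.6  32.6  53.1]
units xyz [ 0.76  6.35 -2.82] turn 0.0 pos [0.3912 0.0483 0.0653] a -9.49 F [-0.5 -0.3 -6. ] t 42.85
```

```bash
python3 -m crank '[[[0,0,0],0],[[0,0,-0.4],0],[[0,0,-0.7],0],[[0,0,-0.6],0],[[0,0,0],0]]' 0 50;  python3 -m crank '[[[0,0.4,0],0],[[0,0.8,0],0],[[0,0.9,0],0],[[0.1,0.9,0],0],[[0.1,0.9,0],0],[[0.1,0.9,0],0],[[0.1,0.8,0],0],[[0.1,0.5,0],0],[[0,0.25,0],0],[[0,0,0],0]]'; python3 -m crank '[[[0,0,0.5],0],[[0,0,0.7],0],[[0,0,0.6],0],[[0,0,0],0],[[0,0,0],0]]' 0 12;  python3 -c "
from h import *
go(.40,.24,.007,-9.5)"
```

```text
time: 43.48
ee_pos: [0.392, 0.0486, 0.1176]
eef_rot: [0.083, 0.997, 0.001, 0.001]
ft_force: [0.2, 0.3, -4.3]
width: 0.0176
grip_force: 50.0
time: 44.72
ee_pos: [0.4077, 0.2385, 0.1161]
eef_rot: [0.083, 0.997, -0.0, -0.0]
ft_force: [0.1, 0.5, -5.1]
width: 0.0173
grip_force: 50.0
time: 45.35
ee_pos: [0.4077, 0.2382, 0.0624]
eef_rot: [0.083, 0.997, -0.0, 0.0]
ft_force: [0.7, -0.5, -4.0]
width: 0.0179
grip_force: 12.0
units xyz [0.26 0.02 1.85] turn -0.01 pos [0.4077 0.2382 0.0624] a -9.54 F [ 0.7 -0.5 -4. ] t 45.35
```

Lower the bar slowly so that it rotates flat in the grip, watching the force.

```bash
python3 -m crank '[[[0.03,0,0.17],0],[[0.03,0,0.17],0],[[0.03,0,0.17],0],[[0.03,0,0.17],0],[[0.03,0,0.17],0],[[0.03,0,0.17],0],[[0.02,0,0.17],0],[[0.02,0,0.17],0],[[0.02,0,0.17],0],[[0,0,0],0]]';  python3 -m crank '[[[0,0,0.05],0],[[0,0,0.05],0],[[0,0,0],0]]'; python3 -m crank '[[[0,0,0.05],0],[[0,0,0],0]]'; python3 -c "
from h import *
go(.40,.24,.007,-9.5)"
```

```text
time: 46.6
ee_pos: [0.4003, 0.2397, 0.0159]
eef_rot: [0.083, 0.997, -0.0, -0.0]
ft_force: [-0.9, -0.2, -3.3]
width: 0.0177
grip_force: 12.0
time: 46.98
ee_pos: [0.4005, 0.2398, 0.0132]
eef_rot: [0.083, 0.997, 0.0, 0.0]
ft_force: [-2.0, -0.1, -3.9]
width: 0.0185
grip_force: 12.0
time: 47.22
ee_pos: [0.4005, 0.2398, 0.0117]
eef_rot: [0.083, 0.997, 0.0, 0.0]
ft_force: [0.0, -0.2, -2.4]
width: 0.0178
grip_force: 12.0
units xyz [0.02 0.   0.16] turn 0.0 pos [0.4005 0.2398 0.0117] a -9.49 F [ 0.  -0.2 -2.4] t 47.225
```

```bash
python3 -m crank '[[[0,0,0.05],0],[[0,0,0.04],0],[[0,0,0],0]]';python3 -m crank '[[[0,0,0.04],0],[[0,0,0],0]]'; python3 -m crank '[[[0,0,0.03],0],[[0,0,0],0]]'
```

```text
time: 47.6
ee_pos: [0.4004, 0.2399, 0.0094]
eef_rot: [0.083, 0.997, 0.0, -0.0]
ft_force: [-3.7, -1.4, 4.1]
width: 0.0178
grip_force: 12.0
time: 47.85
ee_pos: [0.4008, 0.2398, 0.0086]
eef_rot: [0.083, 0.997, 0.0, -0.0]
ft_force: [-3.4, -3.9, 12.6]
width: 0.018
grip_force: 12.0
time: 48.1
ee_pos: [0.4011, 0.2398, 0.008]
eef_rot: [0.083, 0.997, 0.0, 0.0]
ft_force: [-3.2, -4.9, 13.8]
width: 0.0176
grip_force: 12.0
```

```bash
python3 -m crank '[[[0,0,-0.05],0],[[0,0,0],0],[[0,0,0],0],[[0,0,0],0],[[0,0,-0.3],0],[[0,0,-0.7],0],[[0,0,-1],0],[[0,0,-1],0],[[0,0,-1],0],[[0,0,-1],0],[[0,0,0],0]]' 0.6
python3 - <<'E'
from h import *
s=sensors.read_state();print(s["time"],np.round(s["ee_pos"],3),np.round(s["ft_force"],1))
snap('side','sh');snap('scene','ch');print(dot('h').round(1),dot('g').round(1))
A=cv2.imread('pics/side0.png').astype(int)
B=cv2.imread('pics/sh.png').astype(int)
# bar bright/metal blade check: brightness on predicted line in the side view (flat bar, z=5mm) 
Ps=P("side");ex=np.array([.9863,-.165]);g=np.array([.401,.24])
for t in(.13,.15,.17,.19,.203,.215,.23): q=proj(Ps,np.r_[g+ex*t,.004]).round().astype(int);print(t,q,B[q[1],q[0]])
# shim & bystanders in side view: yellow components, before and after
for I in('side0','sh'):
    h=cv2.cvtColor(cv2.imread(f'pics/{I}.png'),cv2.COLOR_BGR2HSV);m=cv2.inRange(h,(22,150,110),(34,255,255))
    n,l,st,ce=cv2.connectedComponentsWithStats(m);print(I,[(ce[i].round(1).tolist(),int(st[i][4])) for i in range(1,n) if st[i][4]>20])
for X in ((-.017,-.07,.06),(-.034,-.07,.03)): print(proj(Ps,np.r_[np.array([.63,-.064])+ex*X[0]+np.array([.165,.9863])*X[1],X[2]]).round(1))
E
```

```text
time: 49.48
ee_pos: [0.4016, 0.2406, 0.161]
eef_rot: [0.083, 0.997, 0.002, 0.001]
ft_force: [-0.2, 0.2, -0.3]
width: 0.0523
grip_force: 0.0
49.475 [0.402 0.241 0.161] [-0.2  0.2 -0.3]
[681.6  32.6  53. ] [681.6  32.6  53.1]
0.13 [236 259] [173 174 179]
0.15 [230 257] [190 193 198]
0.17 [224 256] [193 196 201]
0.19 [219 254] [197 200 204]
0.203 [215 253] [166 170 176]
0.215 [212 252] [ 97 104 110]
0.23 [208 251] [105 114 120]
side0 [([291.4, 173.7], 48)]
sh []
[241.3 182.5]
[245.7 189.9]
```

Run:
```python
from h import *
for I in('c0','cd','cg','ch','sd','sg','sh'):
    im=cv2.imread(f'pics/{I}.png' if I!='c0' else 'pics/scene0.png').astype(int)
    m=np.uint8((np.minimum(im[:,:,1],im[:,:,2])-im[:,:,0]>60))
    n,l,st,ce=cv2.connectedComponentsWithStats(m);print(I,[(ce[i].round(1).tolist(),list(map(int,st[i]))) for i in range(1,n) if st[i][4]>25])
for n in("scene","side"):print(proj(P(n),np.r_[np.array([.63,-.064])+np.array([.9863,-.165])*-.018+np.array([.165,.9863])*-.07,.045]).round(1))
```

```text
c0 [([221.5, 78.6], [212, 74, 20, 11, 109]), ([245.0, 126.6], [235, 104, 21, 42, 416]), ([113.1, 150.5], [97, 137, 33, 27, 238])]
cd [([221.4, 78.6], [212, 74, 20, 11, 112]), ([244.5, 111.4], [240, 104, 11, 17, 118]), ([113.2, 150.5], [97, 137, 33, 27, 239]), ([228.1, 195.6], [221, 188, 14, 18, 158])]
cg [([221.5, 78.6], [212, 74, 20, 11, 112]), ([244.6, 111.3], [240, 104, 11, 17, 118]), ([113.3, 150.5], [97, 137, 33, 27, 240]), ([228.1, 195.6], [221, 188, 14, 18, 160])]
ch [([221.4, 78.7], [212, 74, 20, 11, 109]), ([244.5, 111.3], [240, 104, 11, 17, 117]), ([113.2, 150.5], [97, 137, 33, 27, 240]), ([228.0, 195.6], [221, 188, 14, 18, 158])]
sd [([304.4, 163.7], [300, 158, 12, 12, 79]), ([240.8, 189.9], [233, 181, 14, 17, 110])]
sg [([307.6, 164.2], [305, 161, 7, 8, 35]), ([240.9, 189.8], [234, 181, 13, 17, 109])]
sh [([304.4, 163.7], [300, 158, 12, 12, 79]), ([240.9, 189.7], [234, 181, 13, 17, 106])]
[227.8 194.7]
[241.7 185.8]
```

The shim hasn't moved from where it was seated, the plate is steady and level, the bar lies flat, and the other yellow piece is where it started.

```bash
python3 -c "
from bench import r
print(r.close_job())"
```

```text
the job is handed in; nothing more can be done
None
```

I handed the job in at about 50 s: by the camera measurements the plate stands level on the shim, which is fully home against its front edge, and the bar lies flat on the open bench; I viewed 12 pictures, over the limit of 10.

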